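# Cock the vial impact tester and load the vial

### The arm

A 7-joint arm with a two-finger parallel gripper is mounted at the origin on a cart in front of the work surface, level with it; the furniture and walls round the work are solid. World frame = base frame: x ahead of the robot, y to its left, z up, the work surface at z = 0. Lengths are in m, angles in rad, forces in N, time in s.
With the tool pointing down it reaches from about 0.4 to 0.85 m from the base axis. Payload 10.4 kg.
Tool frame: the origin (TCP) lies between the finger pads; the fingertips stand 19 mm ahead of it and the grasp point (between the pads) is the TCP; z points along the fingers, x is the direction in which the jaws open and shut, and the axes are right-handed (so a half turn about z gives the same grasp; the last joint's range is limited). The gripper opens to 87 mm and grips with 3 to 60 N. Pads are 19 mm wide; open, the fingers measure 117 mm over their backs; the gripper's body (75 mm by 190 mm) begins 51 mm behind the grasp point.
Start: joints at [1.255, 0.332, -0.065, 1.46, 0.022, 1.35, -0.088], TCP at [0.18, -0.598, 0.242] pointing down, gripper open.
Joint ranges: [-2.6, 2.6], [-0.5, 2.12], [-1.47, 1.34], [0.16, 2.42], [-1.27, 4.41], [0.06, 2.06], [-2.6, 2.6]. Speed limits (rad/s): [2.22, 2.22, 2.79, 2.79, 3.14, 3.14, 3.14].

### API

Orientations are given as a unit quaternion [x, y, z, w].
In Python, from bench import * gives the robot as it stands.
- The arm moves only by the tool step_arm, never from a script. Its argument "commands" is a list of rows, each a list of 6 numbers: the shift along the tool's x, y, z in m, then the turn, a rotation vector about the tool's x, y, z in rad. In form: [[tx, ty, tz, rx, ry, rz], ...]. A call has 1 to 12 rows; each row shifts and turns the commanded pose from where the row before left it, along the tool's axes as they then stand; what a row does not reach is not made up. A row lasts 1/10 s, in which the tool goes at most 50 mm and 8.59 degrees, less where a joint would pass 70% of its speed; a pose out of reach is approached as far as the arm can. A call with a gripper value outside its range is refused whole. "gripper" is the opening, from 0 (shut) to 1 (fully open), set as the call begins (left out, the last holds). The fingers move at their own pace and stop on an object; "grip_force" is the grip in N (left out, the last holds). Time passes only in rows, so rows that do not move let the fingers close. It gives the time, the measured TCP pose, the force and the opening at its end, in the units of the state.
- read_state(): the state, without advancing time (a new reading comes with each control period).
- camera(name): name is "scene" or "top" or "wrist"; returns the picture (420x560x3 uint8, red, green, blue); there is no depth.
- get_calibration(name): a dict with "fx", "fy", "cx", "cy" (pixels), "R" (3x3) and "t" (3): a world point X has camera coordinates R X + t. Camera axes: x right, y down, z forward; pixel columns grow to the right and rows downward; lengths in m; the calibration is good to about 2 mm. A picture is of the moment at which its call begins: read the wrist's pose just before it. get_calibration takes no time and is no camera call; for the wrist camera it gives the pose at the moment of the call.
- close_job(): hands the job in, once; it reports no verdict.
The state is a dict: "time": time; "joint_positions": joint angles; "joint_vel": joint speeds; "joint_torque": joint torques, N m; "ee_pos": TCP position; "eef_rot": TCP orientation; "ft_force": force on the tool from outside, world axes, zero at the start; "torque": the same for the moment, N m; "width": finger opening in m.
Only numpy, scipy, OpenCV 4.12 (cv2) and the standard library are available. Lean on these libraries where they do the work, as an engineer would, in place of code of your own. Each camera call takes 0.05 s, during which the arm holds its last target. There are 200 camera calls.

### The job

Get the impact tester ready for a shot: draw its spring-driven striker arm back by the upright knob until the catch has hooked it, ease the spring's load on to the hair-trigger catch and let go, so that the arm neither flies nor snaps forward and is never hauled hard against the rubber buffer behind the catch. Then stand the screw-cap vial upright and fully down in the round nest in front of the anvil, with the arm still cocked, and leave the other things on the bench alone.

Things in the scene. Friction and masses are not known exactly. Their poses are not given: they have to be found in the camera images.
- impact_tester: bench impact tester, fixed: grey base plate 220 (x) x 250 (y) x 14 mm, origin at the centre of its underside, its x pointing away from the robot at yaw 0. It carries at its far side the pivot of the striker arm, at its right-hand (-y) side the anvil with the nest, at its left-hand near edge a curved rail with the catch
- hinge_line (a point): on the vertical hinge line of the striker arm, 42 mm above the bench; axes as the tester's, in whose frame it lies at (75, -12) mm. At rest the arm points from here 0.60 rad to the right of the tester's -x axis; cocked, some 0.08 to 0.56 rad to the left of it. The hub stands 61 mm high
- striker_arm (a joint): angle of the striker arm, rad: a flat bar, 145 mm from hinge to nose, top 53 mm above the bench. 0 = at rest, its steel head over the nest, so no vial can go in. Grows as it is drawn back, clockwise from above; end 1.35. A spring drives it to 0 with 0.30 Nm plus 0.5 Nm per rad: 3.5 N at the knob at rest, 8 to 10 N when cocked. Let go off the hook it shoots forward
- catch_quadrant: curved aluminium rail on the base (origin and axes as the tester's). On it is clamped the catch: a light sprung hook that a roller under the arm's nose lifts and passes, and a sprung rubber buffer behind. Where on the rail differs every time and is not measured: it hooks at an arm angle between 0.67 and 1.17 rad. Up to 52 mm high; its trigger tail yields to under 1 N
- cocking_knob (a point): middle of the part to grip of the black upright knob on the striker arm: a cylinder 16 mm in diameter, from 55 to 91 mm above the bench, this point 72 mm above it and 85 mm from the hinge line, turning with the arm (-x axis from the pivot outwards). Nothing near it but the hub stands higher than 53 mm
- nest (a point): centre of the floor of the nest, 14 mm above the bench: a round hole 26 mm wide, 10 mm deep, chamfered 2 mm, in a 42 mm square aluminium block whose top is 24 mm above the bench, 118 mm from the hinge line under the arm's rest position; axes as the tester's. The anvil, a steel block, stands on the side away from the cocked arm, its face flush with the hole's edge, its top 41 mm above the bench
- vial_center (a point): middle of the loose glass vial with a screw cap, a cylinder 23 mm in diameter and 52 mm high (some 20 g), standing upright on the bench at the right of the tester; the point is half-way up, 26 mm above its foot, z along its axis
- tape_roll: roll of label tape, 68 x 68 x 19 mm, origin under its centre; a bystander
- stopper_box: small card box, 70 x 70 x 32 mm, origin under its centre; a bystander
- rubber_bulb: red rubber suction bulb lying down, 72 x 45 x 44 mm, origin under it; a bystander
- tweezers: steel tweezers lying on the bench, 13 x 129 x 9 mm, origin under the middle; a bystander
- catch_feel (a point): middle of the curved rail, 20 mm above the bench. To feel: the roller passing the hook costs 1 to 2 N at the knob; 0.03 rad (2.5 mm at the knob) past the hooking angle it meets the buffer, which pushes back some 10 N per mm at the knob. Eased forward from there, the arm comes to bear on the hook and the hand feels the spring's pull fall to nothing. The hook must not be struck

How it is judged:
On the way, in this order (a step that is already met when the one before it is completed fails the run):
1. the striker arm is drawn back, hangs on the catch and has been let go (value of joint striker_arm above 0.64 rad and velocity of joint striker_arm between -0.05 and 0.05 rad/s and contact force between striker_arm and catch_quadrant above 2 N and contact force between the fingers and striker_arm below 0.2 N), for 0.3 s.
2. the vial stands in the nest (horizontal distance between vial_center and nest below 0.003 m and height (world z) of vial_center below 0.043 m and angle between vial_center's own z axis and vertical below 0.12 rad), for 0.2 s.
At the end, for the whole second after the job is handed in: the arm hangs on the catch, drawn back by more than 0.64 rad, and the vial stands at rest on the floor of the nest, its foot within 3 mm of the centre and upright within 7 degrees (all of step 2 and value of joint striker_arm above 0.64 rad and contact force between striker_arm and catch_quadrant above 2 N and linear speed of vial below 0.02 m/s); the robot touches nothing.
It fails at once if the striker arm flew or snapped forward (faster than 0.7 rad/s) (velocity of joint striker_arm below -0.7 rad/s).
It fails at once if the arm was hauled against the buffer or the catch with more than 11 N at its nose (about 19 N over the spring at the knob) (contact force between striker_arm and catch_quadrant above 11 N).
It fails at once if a bystander was shifted by more than 20 mm (distance of any of tape_roll, stopper_box, rubber_bulb, tweezers from where it was at the start of the episode above 0.02 m).
It also fails if it takes over 59 s, if anything falls off the work surface, if the arm or the gripper's body presses on something with over 40 N, if the wrist force passes 120 N, or if a joint passes its speed limit or range.

## Working session

There is one attempt and no reset: what is moved stays moved. The work goes in short steps, Python scripts to look and compute and a tool call to move; the robot and the scene stay as the last step left them, time stands still between calls to the robot, and variables do not carry over. Pictures are saved under pics/ and viewed, on a budget of 10 in all, crops included, one or two more only if the job needs it, and the job is handed in when it is done.

Besides the shell and the picture viewer there is one more tool, called as name([rows], argument=value, ...), one row to a line, values as JSON. step_arm: Moves the arm, as the interface text tells. Its arguments: {"type":"object","properties":{"commands":{"type":"array","items":{"type":"array","items":{"type":"number"}}},"gripper":{"type":"number"},"grip_force":{"type":"number"}},"required":["commands"]}

```bash
mkdir -p pics; ls
python3 - <<'E'
from bench import *
import cv2
s=read_state();print({k:(v if not hasattr(v,'round') else v) for k,v in s.items()})
for n in("scene","top"):
    cv2.imwrite(f'pics/{n}0.png',camera(n)[:,:,::-1]);c=get_calibration(n);print(n,c)
E
```

```text
pics
{'time': 0.0, 'joint_positions': array([ 1.25542853,  0.33285931, -0.06468853,  1.46093978,  0.02164056,
        1.3499087 , -0.08850428]), 'joint_vel': array([-0.00087572, -0.00185283,  0.00056552,  0.00099084,  0.00217018,
       -0.00226714,  0.00023515]), 'joint_torque': array([ 6.05611058e-04, -6.23240948e+01,  2.50679394e-02, -3.89901352e+01,
       -6.13962254e-02,  3.95716913e-02,  1.60578220e-04]), 'ee_pos': array([ 0.18024871, -0.59806608,  0.24076249]), 'eef_rot': array([ 8.02688241e-01, -5.96398428e-01, -6.00432308e-04, -3.77731915e-04]), 'ft_force': array([-0.3193314 , -0.27757455,  0.70696507]), 'torque': array([ 0.00481148,  0.00339642, -0.00990124]), 'width': 0.08691007048586666}
scene {'fx': 507.6011346914609, 'fy': 507.6011346914609, 'cx': 277.5748747361635, 'cy': 207.96389297996643, 'R': array([[-0.66412243, -0.7475563 , -0.0100481 ],
       [-0.570329  ,  0.51527365, -0.63970141],
       [ 0.48339034, -0.41910933, -0.76855784]]), 't': array([0.33471556, 0.36227426, 1.06835467])}
top {'fx': 390.43829989216647, 'fy': 390.43829989216647, 'cx': 278.88632735503313, 'cy': 211.68609934553348, 'R': array([[ 0.01805724, -0.99980404,  0.00811263],
       [-0.98040938, -0.01929753, -0.19602311],
       [ 0.19614126, -0.00441407, -0.98056572]]), 't': array([-0.03960534,  0.55496141,  1.12104598])}
```

View pics/top0.png

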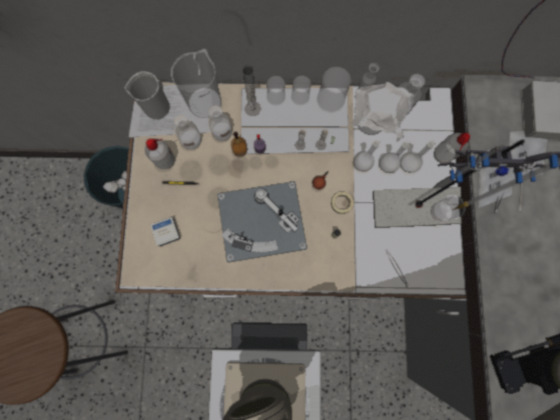

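View pics/scene0.png

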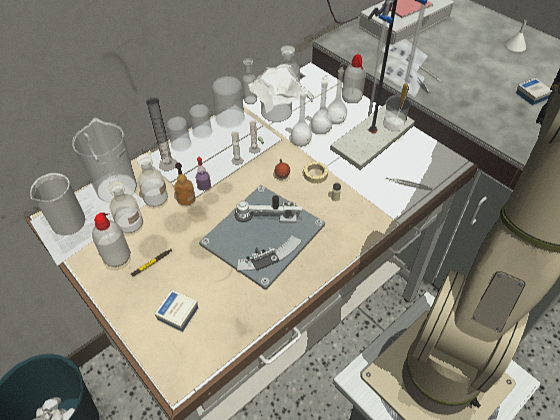

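Run:
```python
import cv2
a=cv2.imread('pics/top0.png')[178:268,214:348]; cv2.imwrite('pics/top0c.png',cv2.resize(a,None,fx=5.9,fy=5.9,interpolation=cv2.INTER_CUBIC))
a=cv2.imread('pics/scene0.png')[175:290,195:350]; cv2.imwrite('pics/scene0c.png',cv2.resize(a,None,fx=5,fy=5,interpolation=cv2.INTER_CUBIC))
```

```text
(no output)
```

View pics/top0c.png

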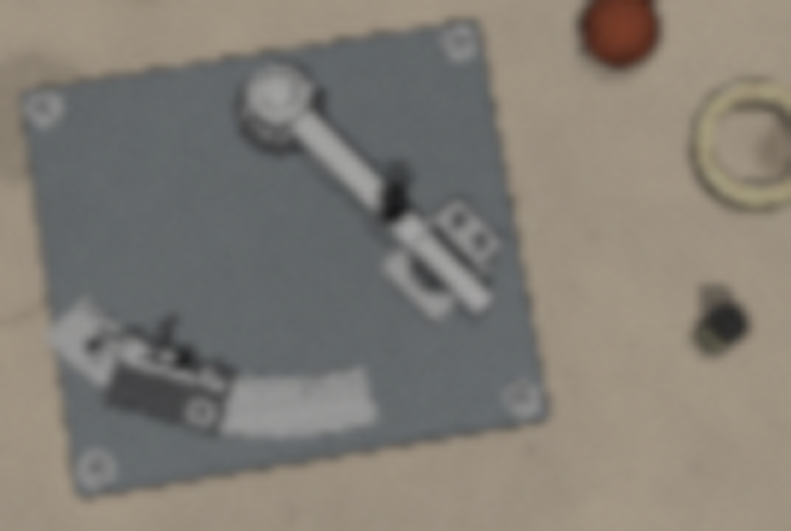

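View pics/scene0c.png

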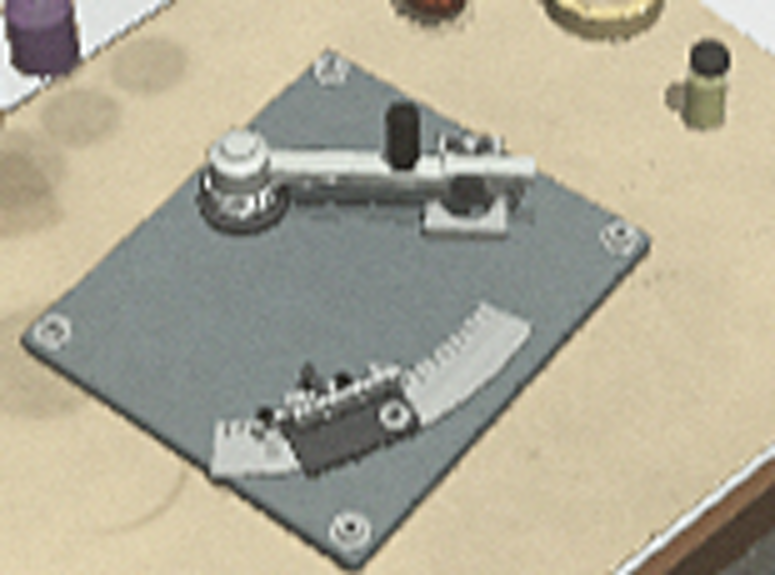

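```bash
cat > h.py <<'E'
import numpy as np
from bench import *
from scipy.optimize import least_squares
from scipy.spatial.transform import Rotation as Ro
def proj(c,X):
    p=np.asarray(X)@c['R'].T+c['t']; return np.stack([c['fx']*p[...,0]/p[...,2]+c['cx'],c['fy']*p[...,1]/p[...,2]+c['cy']],-1)
def back(c,uv,z):
    uv=np.asarray(uv,float); d=np.array([(uv[0]-c['cx'])/c['fx'],(uv[1]-c['cy'])/c['fy'],1])@c['R']
    o=-c['R'].T@c['t']; return o+d*(z-o[2])/d[2]
def T2W(p,x): # tester frame -> world, p=(x,y,yaw)
    x=np.asarray(x,float); c,s=np.cos(p[2]),np.sin(p[2])
    return np.stack([p[0]+c*x[...,0]-s*x[...,1],p[1]+s*x[...,0]+c*x[...,1],x[...,2]],-1)
E
python3 - <<'E'
from h import *
ct,cs=get_calibration('top'),get_calibration('scene')
t=lambda a:(np.array(a)+.5)/5.9-.5+[214,178]
s=lambda a:(np.array(a)+.5)/5-.5+[195,175]
C=np.array([[110,125,14],[110,-125,14],[-110,-125,14],[-110,125,14]])/1e3
Pt=t([[22,90],[477,20],[548,418],[82,497]]);Ps=s([[25,340],[328,52],[648,243],[355,566]])
for nm,f in (('top',[1,0]),('scene',[0,1]),('both',[1,1])):
    r=least_squares(lambda p:np.r_[f[0]*(proj(ct,T2W(p,C))-Pt).ravel(),f[1]*(proj(cs,T2W(p,C))-Ps).ravel()],[.6,0,0]);print(nm,r.x,np.abs(r.fun).max())
p=r.x
for n,x in dict(hinge=[.075,-.012,.042],hubtop=[.075,-.012,.061]).items():print(n,T2W(p,x))
H=T2W(p,[.075,-.012,0])
def arm(a,L,z):
    b=p[2]-(.6-0)+a # angle; -x axis rotated
    return H+[-L*np.cos(p[2]+.6-a),-L*np.sin(p[2]+.6-a),z]
for n,q in dict(knobtop=arm(0,.085,.091),nose=arm(0,.145,.053),nest=arm(0,.118,.024),hub=H+[0,0,.061]).items():
    print(n,q,'topcrop',(proj(ct,q)-[214,178]+.5)*5.9,'scenecrop',(proj(cs,q)-[195,175]+.5)*5)
print('vial top cap',back(ct,t([726,322]),.052),'scene cap',back(cs,s([711,50]),.052),'foot',back(cs,s([705,119]),.0))
E
```

```text
top [0.53530283 0.02417012 0.18393738] 0.9737611705930931
scene [0.53263324 0.02532075 0.18311287] 1.633399918361448
both [0.53393369 0.02467374 0.1835914 ] 1.7248615561211693
hinge [0.60986401 0.02656754 0.042     ]
hubtop [0.60986401 0.02656754 0.061     ]
knobtop [ 0.54965144 -0.03342785  0.091     ] topcrop [394.83261181 199.44438386] scenecrop [402.97255253 114.40925355]
nose [ 0.50714845 -0.07577753  0.053     ] topcrop [475.93168054 297.91317929] scenecrop [520.47649186 167.47987682]
nest [ 0.52627479 -0.05672017  0.024     ] topcrop [437.18666701 269.57236825] scenecrop [467.66997413 200.84906933]
hub [0.60986401 0.02656754 0.061     ] topcrop [279.13818712  93.56485087] scenecrop [238.83669678 146.15981409]
vial top cap [ 0.49715122 -0.20307234  0.052     ] scene cap [ 0.49869511 -0.20770879  0.052     ] foot [ 0.49549077 -0.20561344  0.        ]
```

step_arm([
  [-0.024,-0.029,0,0,0,0],
  [-0.024,-0.029,0,0,0,0],
  [-0.024,-0.029,0,0,0,0],
  [-0.024,-0.029,0,0,0,0],
  [-0.024,-0.029,0,0,0,0],
  [-0.024,-0.029,0,0,0,0],
  [-0.024,-0.029,0,0,0,0],
  [-0.024,-0.029,0,0,0,0],
  [-0.024,-0.029,0,0,0,0],
  [-0.024,-0.029,0,0,0,0],
  [-0.024,-0.029,0,0,0,0],
  [-0.024,-0.029,0,0,0,0],
], gripper=1)

```text
time: 1.3
ee_pos: [0.4309, -0.2208, 0.2414]
eef_rot: [0.803, -0.596, -0.0, 0.0]
ft_force: [0.2, 0.1, 0.3]
width: 0.0868
```

step_arm([
  [-0.024,-0.029,0,0,0,0],
  [-0.024,-0.029,0,0,0,0],
  [-0.024,-0.029,0,0,0,0],
  [-0.024,-0.029,0,0,0,0],
  [-0.024,-0.029,0,0,0,0],
  [-0.024,-0.029,0,0,0,0],
  [0,0,0.01,0,0,-0.1],
  [0,0,0.01,0,0,-0.1],
  [0,0,0.01,0,0,-0.1],
  [0,0,0.01,0,0,-0.1],
  [0,0,0,0,0,-0.09],
  [0,0,0,0,0,0],
])

```text
time: 2.5
ee_pos: [0.5552, -0.0342, 0.2009]
eef_rot: [0.924, -0.383, -0.001, 0.0]
ft_force: [-0.1, 0.5, -0.0]
width: 0.0871
```

```bash
cat >> h.py <<'E'
def st():
    s=read_state(); R=Ro.from_quat(s['eef_rot']).as_matrix()
    print('t %.2f'%s['time'],'pos',s['ee_pos'].round(4),'x',R[:,0].round(3),'y',R[:,1].round(3),'z',R[:,2].round(3),'F',s['ft_force'].round(2),'w %.4f'%s['width'],'j',s['joint_positions'].round(2)); return s,R
E
python3 - <<'E'
from h import *
import cv2
st(); c=get_calibration('wrist'); cv2.imwrite('pics/w1.png',camera('wrist')[:,:,::-1])
np.save('w1.npy',c,allow_pickle=True)
E
```

```text
t 2.50 pos [ 0.5552 -0.0342  0.2009] x [ 0.706 -0.708 -0.001] y [-0.708 -0.706  0.001] z [-0.001  0.    -1.   ] F [-0.08  0.51 -0.05] w 0.0871 j [ 0.55  0.28 -0.66  1.67  0.18  1.26 -0.94]
```

View pics/w1.png

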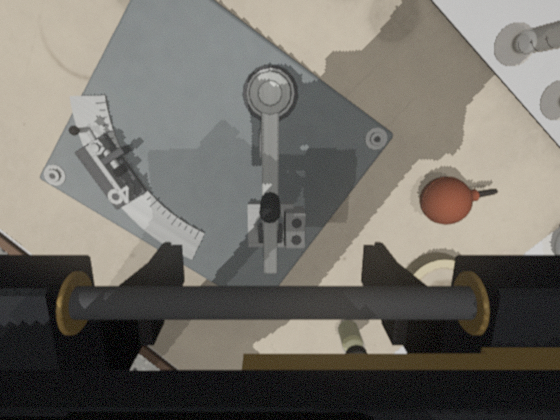

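Run:
```python
from h import *
c=np.load('w1.npy',allow_pickle=True).item()
p0=np.array([.5339,.0247,.1836])
def pts(p):
    H=T2W(p,[.075,-.012,0]); a=p[2]+.6; d=np.array([-np.cos(a),-np.sin(a),0])
    z=np.array([0,0,1])
    P=T2W(p,np.array([[110,-125,14],[-110,125,14]])/1e3)
    return np.vstack([P,H+z*.061,H+d*.085+z*.091,H+d*.145+z*.053,H+d*.118+z*.014])
O=np.array([[392,133],[41,178],[270,92]])
print(proj(c,pts(p0)).round(1))
r=least_squares(lambda p:(proj(c,pts(p)[:3])-O).ravel(),p0);print(r.x,r.fun.round(1))
print(proj(c,pts(r.x)).round(1));print(pts(r.x).round(4))
print('knob', back(c,[270,199],.091), 'hub',back(c,[270,92],.061),'vialcap',back(c,[357,352],.052))
print('cam',-c['R'].T@c['t'])
```

```text
[[393.8 133.5]
 [ 33.7 177. ]
 [266.9  91.4]
 [266.5 212.2]
 [267.4 264.5]
 [267.9 221. ]]
[0.53506336 0.02238242 0.19158409] [ 4.4 -0.  -4.1  1.2 -0.4  0. ]
[[396.4 133. ]
 [ 36.9 179.2]
 [269.6  92. ]
 [270.2 212.7]
 [271.  264.9]
 [271.  221.4]]
[[ 0.6669 -0.0794  0.014 ]
 [ 0.4033  0.1241  0.014 ]
 [ 0.611   0.0249  0.061 ]
 [ 0.5512 -0.0356  0.091 ]
 [ 0.5091 -0.0783  0.053 ]
 [ 0.5281 -0.0591  0.014 ]]
knob [ 0.55855352 -0.02814208  0.091     ] hub [0.6112061  0.02465878 0.061     ] vialcap [ 0.50244713 -0.20048137  0.052     ]
cam [0.60914257 0.01946299 0.34472195]
```

step_arm([
  [-0.002,0.0037,0.02,0,0,0],
  [0,0,0.03,0,0,0],
  [0,0,0.03,0,0,0],
  [0,0,0.025,0,0,0],
  [0,0,0.02,0,0,0],
  [0,0,0,0,0,0],
  [0,0,0,0,0,0],
], gripper=1)

```text
time: 3.25
ee_pos: [0.5517, -0.0352, 0.0771]
eef_rot: [0.923, -0.385, 0.0, -0.0]
ft_force: [1.0, -0.2, -0.2]
width: 0.0873
```

step_arm([
  [0,0,0,0,0,0],
  [0,0,0,0,0,0],
  [0,0,0,0,0,0],
  [0,0,0,0,0,0],
  [0,0,0,0,0,0],
  [0,0,0,0,0,0],
  [0,0,0,0,0,0],
  [0,0,0,0,0,0],
], gripper=0, grip_force=30)

```text
time: 4.05
ee_pos: [0.5515, -0.0353, 0.0765]
eef_rot: [0.923, -0.384, 0.0, 0.0]
ft_force: [-0.1, 0.1, 0.6]
width: 0.0309
```

```bash
python3 -c "
from h import *
st()"
```

```text
t 4.05 pos [ 0.5515 -0.0353  0.0765] x [ 0.705 -0.709  0.   ] y [-0.709 -0.705  0.   ] z [-0. -0. -1.] F [-0.08  0.14  0.63] w 0.0309 j [ 0.51  0.4  -0.63  1.81  0.27  1.02 -1.01]
```

step_arm([
  [0,0,0,0,0,0],
  [0,0,0,0,0,0],
  [0,0,0,0,0,0],
  [0,0,0,0,0,0],
  [0,0,0,0,0,0],
])

```text
time: 4.55
ee_pos: [0.5513, -0.0351, 0.0765]
eef_rot: [0.923, -0.384, -0.0, 0.0]
ft_force: [-2.6, 0.8, 1.7]
width: 0.0149
```

Run:
```python
from h import *
import cv2
st()
im=cv2.imread('pics/w1.png')[80:270,30:220]
c=np.load('w1.npy',allow_pickle=True).item()
im=cv2.resize(im,None,fx=3.1,fy=3.1,interpolation=cv2.INTER_CUBIC)
# overlay: rays of arm angle at nose height (z=.045), r 0.10..0.16
H=np.array([.611,.025,.045]); yaw=.1875
for a in np.arange(.6,1.36,.1):
    P=[]
    for r in (.11,.165):
        b=yaw+.6-a; P.append(proj(c,H+[-r*np.cos(b),-r*np.sin(b),0]))
    P=[tuple(int(v) for v in (q-[30,80]+.5)*3.1) for q in P]
    cv2.line(im,P[0],P[1],(0,0,255),1); cv2.putText(im,'%.1f'%a,P[1],0,.5,(0,0,255),1)
cv2.imwrite('pics/w1c.png',im)
```

```text
t 4.55 pos [ 0.5513 -0.0351  0.0765] x [ 0.705 -0.709 -0.   ] y [-0.709 -0.705  0.   ] z [-0.  0. -1.] F [-2.62  0.81  1.71] w 0.0149 j [ 0.51  0.4  -0.63  1.81  0.27  1.02 -1.01]
```

View pics/w1c.png

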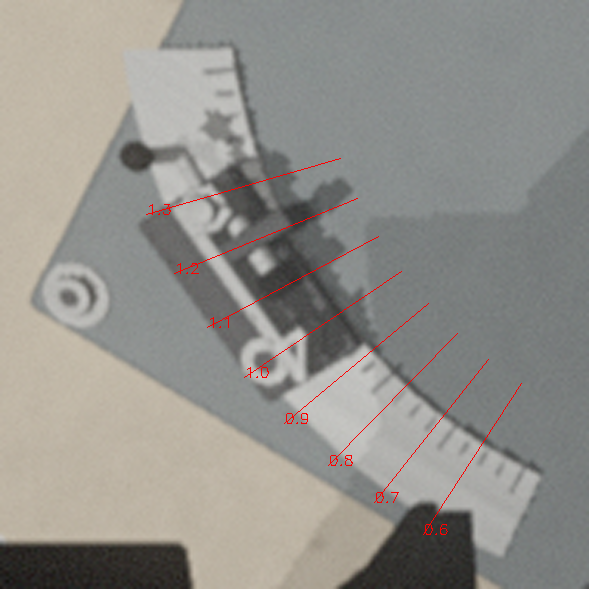

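step_arm([
  [-0.0026,0,0,0,0,0.03],
  [-0.0051,-0.00015,0,0,0,0.06],
  [-0.0051,-0.00015,0,0,0,0.06],
  [-0.0051,-0.00015,0,0,0,0.06],
  [-0.0051,-0.00015,0,0,0,0.06],
  [-0.0051,-0.00015,0,0,0,0.06],
  [-0.0051,-0.00015,0,0,0,0.06],
  [-0.0051,-0.00015,0,0,0,0.06],
  [-0.0051,-0.00015,0,0,0,0.06],
  [-0.0051,-0.00015,0,0,0,0.06],
  [-0.0026,0,0,0,0,0.03],
  [-0.0026,0,0,0,0,0.03],
])

```text
time: 5.75
ee_pos: [0.5277, 0.0102, 0.0765]
eef_rot: [0.758, -0.652, 0.001, 0.001]
ft_force: [-0.1, -5.2, 0.4]
width: 0.0152
```

```bash
cat >> h.py <<'E'
def arm():
    s,R=st(); v=s['ee_pos'][:2]-[.611,.025]; r=np.hypot(*v); a=.1875+.6-np.arctan2(-v[1],-v[0])
    t=np.array([v[1],-v[0]])/r; print('angle %.3f r %.4f Ftan %.2f Frad %.2f toolyaw-angle %.3f spring %.2f'%(a,r,s['ft_force'][:2]@t,s['ft_force'][:2]@v/r,np.arctan2(-R[1,0],R[0,0])-.787-a+.0,(.3+.5*a)/.085))
E
python3 -c "
from h import *
arm()"
```

```text
t 5.75 pos [0.5277 0.0102 0.0765] x [ 0.15  -0.989  0.002] y [-0.989 -0.15  -0.   ] z [ 0.    -0.002 -1.   ] F [-0.14 -5.16  0.39] w 0.0152 j [ 0.37  0.33 -0.55  1.87  0.21  0.99 -1.69]
angle 0.612 r 0.0846 Ftan -5.06 Frad 1.04 toolyaw-angle 0.021 spring 7.13
```

step_arm([
  [-0.0026,0,0,0,0,0.03],
  [-0.0026,0,0,0,0,0.03],
  [-0.0026,0,0,0,0,0.03],
  [-0.0026,0,0,0,0,0.03],
  [0,0,0,0,0,0],
])

```text
time: 6.25
ee_pos: [0.5265, 0.0205, 0.0765]
eef_rot: [0.718, -0.696, 0.001, 0.001]
ft_force: [-1.2, -5.6, 1.1]
width: 0.0152
```

step_arm([
  [-0.0026,0,0,0,0,0.03],
  [-0.0026,0,0,0,0,0.03],
  [-0.0026,0,0,0,0,0.03],
  [0,0,0,0,0,0],
  [0,0,0,0,0,0],
])

```text
time: 6.75
ee_pos: [0.5265, 0.0279, 0.0765]
eef_rot: [-0.686, 0.727, -0.001, -0.001]
ft_force: [-1.6, -6.5, 1.1]
width: 0.0153
```

```bash
python3 -c "
from h import *
arm()"
```

```text
t 6.75 pos [0.5265 0.0279 0.0765] x [-0.058 -0.998  0.002] y [-0.998  0.058 -0.   ] z [-0.    -0.002 -1.   ] F [-1.62 -6.46  1.12] w 0.0153 j [ 0.32  0.33 -0.53  1.88  0.2   0.99 -1.92]
angle 0.822 r 0.0846 Ftan -6.51 Frad 1.39 toolyaw-angle 0.020 spring 8.36
```

step_arm([
  [-0.0013,0,0,0,0,0.015],
  [-0.0013,0,0,0,0,0.015],
  [0,0,0,0,0,0],
])

```text
time: 7.05
ee_pos: [0.5266, 0.0306, 0.0765]
eef_rot: [-0.675, 0.738, -0.001, -0.001]
ft_force: [-1.2, -7.1, 1.9]
width: 0.0151
```

step_arm([
  [-0.0013,0,0,0,0,0.015],
  [-0.0013,0,0,0,0,0.015],
  [0,0,0,0,0,0],
])

```text
time: 7.35
ee_pos: [0.5268, 0.0331, 0.0765]
eef_rot: [-0.664, 0.748, -0.001, -0.001]
ft_force: [-1.4, -6.2, 3.0]
width: 0.0155
```

step_arm([
  [-0.0013,0,0,0,0,0.015],
  [0,0,0,0,0,0],
])

```text
time: 7.55
ee_pos: [0.527, 0.0344, 0.0765]
eef_rot: [-0.658, 0.753, -0.001, -0.001]
ft_force: [-0.9, -6.9, 1.8]
width: 0.0148
```

step_arm([
  [-0.0013,0,0,0,0,0.015],
  [0,0,0,0,0,0],
])

```text
time: 7.75
ee_pos: [0.5271, 0.0356, 0.0765]
eef_rot: [-0.653, 0.758, -0.001, -0.001]
ft_force: [-1.5, -6.2, 3.0]
width: 0.0154
```

step_arm([
  [-0.00085,0,0,0,0,0.01],
  [0,0,0,0,0,0],
])

```text
time: 7.95
ee_pos: [0.5272, 0.0364, 0.0765]
eef_rot: [-0.649, 0.761, -0.001, -0.001]
ft_force: [-1.3, -6.3, 2.3]
width: 0.0151
```

step_arm([
  [-0.00085,0,0,0,0,0.01],
  [0,0,0,0,0,0],
])

```text
time: 8.15
ee_pos: [0.5273, 0.0372, 0.0765]
eef_rot: [-0.645, 0.764, -0.001, -0.001]
ft_force: [-2.6, -7.0, 3.0]
width: 0.0148
```

step_arm([
  [-0.00085,0,0,0,0,0.01],
  [0,0,0,0,0,0],
])

```text
time: 8.35
ee_pos: [0.5275, 0.0381, 0.0765]
eef_rot: [-0.641, 0.767, -0.001, -0.001]
ft_force: [-2.5, -6.6, 2.6]
width: 0.0151
```

step_arm([
  [-0.00085,0,0,0,0,0.01],
  [0,0,0,0,0,0],
])

```text
time: 8.55
ee_pos: [0.5276, 0.0389, 0.0765]
eef_rot: [-0.637, 0.771, -0.001, -0.001]
ft_force: [-1.4, -6.0, 2.7]
width: 0.015
```

step_arm([
  [-0.00085,0,0,0,0,0.01],
  [0,0,0,0,0,0],
])

```text
time: 8.75
ee_pos: [0.5277, 0.0397, 0.0765]
eef_rot: [-0.633, 0.774, -0.001, -0.001]
ft_force: [-2.5, -7.6, 3.6]
width: 0.0147
```

step_arm([
  [-0.00085,0,0,0,0,0.01],
  [0,0,0,0,0,0],
])

```text
time: 8.95
ee_pos: [0.5279, 0.0403, 0.0765]
eef_rot: [-0.63, 0.777, -0.001, -0.001]
ft_force: [-1.8, -6.4, 3.1]
width: 0.0154
```

step_arm([
  [-0.00085,0,0,0,0,0.01],
  [0,0,0,0,0,0],
])

```text
time: 9.15
ee_pos: [0.528, 0.0411, 0.0764]
eef_rot: [-0.626, 0.78, -0.001, -0.001]
ft_force: [-3.2, -7.5, 2.6]
width: 0.0152
```

```bash
python3 -c "
from h import *
arm()"
```

```text
t 9.15 pos [0.528  0.0411 0.0764] x [-0.217 -0.976  0.003] y [-0.976  0.217  0.   ] z [-0.001 -0.003 -1.   ] F [-3.22 -7.48  2.55] w 0.0152 j [ 0.28  0.33 -0.51  1.87  0.19  0.99 -2.1 ]
angle 0.979 r 0.0845 Ftan -7.96 Frad 1.74 toolyaw-angle 0.024 spring 9.29
```

step_arm([
  [-0.00085,0,0,0,0,0.01],
  [0,0,0,0,0,0],
])

```text
time: 9.35
ee_pos: [0.5281, 0.0417, 0.0764]
eef_rot: [-0.622, 0.783, -0.001, -0.001]
ft_force: [-3.1, -8.5, 4.2]
width: 0.0151
```

step_arm([
  [-0.00085,0,0,0,0,0.01],
  [0,0,0,0,0,0],
])

```text
time: 9.55
ee_pos: [0.5283, 0.0426, 0.0764]
eef_rot: [-0.618, 0.786, -0.001, -0.001]
ft_force: [-2.6, -7.6, 3.2]
width: 0.0151
```

step_arm([
  [-0.00085,0,0,0,0,0.01],
  [0,0,0,0,0,0],
])

```text
time: 9.75
ee_pos: [0.5286, 0.0438, 0.0765]
eef_rot: [-0.614, 0.789, -0.001, -0.001]
ft_force: [-2.9, -7.2, 3.3]
width: 0.0154
```

```bash
python3 -c "
from h import *
arm()"
```

```text
t 9.75 pos [0.5286 0.0438 0.0765] x [-0.246 -0.969  0.003] y [-0.969  0.246 -0.   ] z [-0.001 -0.003 -1.   ] F [-2.91 -7.21  3.32] w 0.0154 j [ 0.27  0.33 -0.5   1.87  0.19  0.99 -2.14]
angle 1.011 r 0.0845 Ftan -7.67 Frad 1.23 toolyaw-angle 0.021 spring 9.48
```

step_arm([
  [-0.00085,0,0,0,0,0.01],
  [0,0,0,0,0,0],
  [0,0,0,0,0,0],
])

```text
time: 10.05
ee_pos: [0.5287, 0.0446, 0.0764]
eef_rot: [-0.61, 0.792, -0.001, -0.001]
ft_force: [-2.6, -6.6, 2.8]
width: 0.0152
```

step_arm([
  [-0.00085,0,0,0,0,0.01],
  [0,0,0,0,0,0],
  [0,0,0,0,0,0],
])

```text
time: 10.35
ee_pos: [0.529, 0.0455, 0.0765]
eef_rot: [-0.606, 0.795, -0.001, -0.001]
ft_force: [-2.3, -6.7, 3.0]
width: 0.0152
```

```bash
python3 -c "
from h import *
arm()"
```

```text
t 10.35 pos [0.529  0.0455 0.0765] x [-0.265 -0.964  0.003] y [-0.964  0.265 -0.   ] z [-0.001 -0.003 -1.   ] F [-2.32 -6.73  3.01] w 0.0152 j [ 0.26  0.33 -0.5   1.87  0.19  0.99 -2.16]
angle 1.032 r 0.0845 Ftan -7.09 Frad 0.63 toolyaw-angle 0.020 spring 9.60
```

step_arm([
  [-0.00085,0,0,0,0,0.01],
  [0,0,0,0,0,0],
  [0,0,0,0,0,0],
])

```text
time: 10.65
ee_pos: [0.5292, 0.0464, 0.0765]
eef_rot: [-0.602, 0.798, -0.001, -0.001]
ft_force: [-2.8, -6.9, 2.5]
width: 0.015
```

step_arm([
  [-0.0005,0,0,0,0,0.005],
  [0,0,0,0,0,0],
  [0,0,0,0,0,0],
])

```text
time: 10.95
ee_pos: [0.5293, 0.0467, 0.0765]
eef_rot: [-0.6, 0.8, -0.001, -0.001]
ft_force: [-3.6, -7.5, 3.0]
width: 0.0151
```

```bash
python3 -c "
from h import *
arm()"
```

```text
t 10.95 pos [0.5293 0.0467 0.0765] x [-0.28  -0.96   0.003] y [-0.96  0.28  0.  ] z [-0.001 -0.003 -1.   ] F [-3.62 -7.55  2.97] w 0.0151 j [ 0.26  0.33 -0.5   1.87  0.19  0.99 -2.18]
angle 1.047 r 0.0845 Ftan -8.22 Frad 1.56 toolyaw-angle 0.020 spring 9.69
```

step_arm([
  [-0.0005,0,0,0,0,0.006],
  [0,0,0,0,0,0],
  [0,0,0,0,0,0],
])

```text
time: 11.25
ee_pos: [0.5294, 0.0472, 0.0765]
eef_rot: [-0.598, 0.802, -0.001, -0.001]
ft_force: [-3.3, -7.5, 3.9]
width: 0.0152
```

```bash
python3 -c "
from h import *
arm()"
```

```text
t 11.25 pos [0.5294 0.0472 0.0765] x [-0.285 -0.958  0.003] y [-0.958  0.285  0.   ] z [-0.001 -0.003 -1.   ] F [-3.33 -7.5   3.86] w 0.0152 j [ 0.26  0.33 -0.5   1.87  0.19  0.99 -2.18]
angle 1.053 r 0.0845 Ftan -8.11 Frad 1.25 toolyaw-angle 0.020 spring 9.72
```

step_arm([
  [-0.0005,0,0,0,0,0.006],
  [0,0,0,0,0,0],
  [0,0,0,0,0,0],
])

```text
time: 11.55
ee_pos: [0.5296, 0.0476, 0.0764]
eef_rot: [-0.595, 0.803, -0.001, -0.001]
ft_force: [-3.5, -7.4, 3.9]
width: 0.0152
```

step_arm([
  [-0.0005,0,0,0,0,0.006],
  [0,0,0,0,0,0],
  [0,0,0,0,0,0],
])

```text
time: 11.85
ee_pos: [0.5297, 0.0481, 0.0764]
eef_rot: [-0.593, 0.805, -0.001, -0.001]
ft_force: [-3.1, -6.6, 4.5]
width: 0.0153
```

```bash
python3 -c "
from h import *
arm()"
```

```text
t 11.85 pos [0.5297 0.0481 0.0764] x [-0.297 -0.955  0.003] y [-0.955  0.297  0.   ] z [-0.001 -0.003 -1.   ] F [-3.1  -6.62  4.47] w 0.0153 j [ 0.25  0.33 -0.5   1.86  0.19  0.99 -2.2 ]
angle 1.065 r 0.0846 Ftan -7.22 Frad 1.17 toolyaw-angle 0.020 spring 9.79
```

step_arm([
  [-0.00085,0,0,0,0,0.01],
  [0,0,0,0,0,0],
])

```text
time: 12.05
ee_pos: [0.5299, 0.0488, 0.0764]
eef_rot: [-0.589, 0.808, -0.001, -0.001]
ft_force: [-3.1, -7.4, 3.3]
width: 0.015
```

step_arm([
  [-0.00085,0,0,0,0,0.01],
  [0,0,0,0,0,0],
])

```text
time: 12.25
ee_pos: [0.53, 0.0491, 0.0764]
eef_rot: [-0.585, 0.811, -0.001, -0.002]
ft_force: [-4.8, -9.7, 5.6]
width: 0.0149
```

step_arm([
  [-0.00085,0,0,0,0,0.01],
  [0,0,0,0,0,0],
])

```text
time: 12.45
ee_pos: [0.5301, 0.0493, 0.0764]
eef_rot: [-0.58, 0.814, -0.001, -0.002]
ft_force: [-6.1, -10.6, 6.4]
width: 0.015
```

```bash
python3 -c "
from h import *
arm()"
```

```text
t 12.45 pos [0.5301 0.0493 0.0764] x [-0.327 -0.945  0.005] y [-0.945  0.327  0.   ] z [-0.002 -0.005 -1.   ] F [ -6.1  -10.58   6.35] w 0.0150 j [ 0.25  0.33 -0.49  1.86  0.19  0.99 -2.23]
angle 1.079 r 0.0845 Ftan -11.89 Frad 2.79 toolyaw-angle 0.037 spring 9.88
```

step_arm([
  [0.0005,0,0,0,0,-0.006],
  [0.0005,0,0,0,0,-0.006],
  [0.0005,0,0,0,0,-0.006],
  [0,0,0,0,0,0],
])

```text
time: 12.85
ee_pos: [0.53, 0.0488, 0.0764]
eef_rot: [-0.588, 0.809, -0.001, -0.001]
ft_force: [-3.8, -8.4, 3.8]
width: 0.0149
```

step_arm([
  [0.0003,0,0,0,0,-0.0035],
  [0.0003,0,0,0,0,-0.0035],
  [0.0003,0,0,0,0,-0.0035],
  [0,0,0,0,0,0],
])

```text
time: 13.25
ee_pos: [0.5297, 0.048, 0.0765]
eef_rot: [-0.592, 0.806, -0.001, -0.001]
ft_force: [-4.9, -8.0, 3.8]
width: 0.0152
```

step_arm([
  [0.0003,0,0,0,0,-0.0035],
  [0.0003,0,0,0,0,-0.0035],
  [0.0003,0,0,0,0,-0.0035],
  [0,0,0,0,0,0],
])

```text
time: 13.65
ee_pos: [0.5295, 0.0471, 0.0764]
eef_rot: [-0.596, 0.803, -0.001, -0.001]
ft_force: [-2.7, -7.9, 3.6]
width: 0.0151
```

```bash
python3 -c "
from h import *
arm()"
```

```text
t 13.65 pos [0.5295 0.0471 0.0764] x [-0.289 -0.957  0.003] y [-0.957  0.289  0.   ] z [-0.001 -0.003 -1.   ] F [-2.66 -7.94  3.65] w 0.0151 j [ 0.26  0.33 -0.5   1.87  0.19  0.99 -2.19]
angle 1.052 r 0.0845 Ftan -8.36 Frad 0.48 toolyaw-angle 0.024 spring 9.72
```

step_arm([
  [0.0003,0,0,0,0,-0.0035],
  [0.0003,0,0,0,0,-0.0035],
  [0,0,0,0,0,0],
])

```text
time: 13.95
ee_pos: [0.5293, 0.0465, 0.0765]
eef_rot: [-0.599, 0.801, -0.001, -0.001]
ft_force: [-2.3, -7.4, 3.9]
width: 0.0154
```

step_arm([
  [0.0003,0,0,0,0,-0.0035],
  [0.0003,0,0,0,0,-0.0035],
  [0,0,0,0,0,0],
])

```text
time: 14.25
ee_pos: [0.5293, 0.0463, 0.0765]
eef_rot: [-0.602, 0.798, -0.001, -0.001]
ft_force: [-2.6, -6.5, 1.9]
width: 0.0154
```

step_arm([
  [0.0003,0,0,0,0,-0.0035],
  [0.0003,0,0,0,0,-0.0035],
  [0,0,0,0,0,0],
])

```text
time: 14.55
ee_pos: [0.5293, 0.0463, 0.0765]
eef_rot: [-0.605, 0.796, -0.001, -0.001]
ft_force: [-2.4, -5.8, 1.4]
width: 0.0151
```

```bash
python3 -c "
from h import *
arm()"
```

```text
t 14.55 pos [0.5293 0.0463 0.0765] x [-0.268 -0.963  0.002] y [-0.963  0.268 -0.   ] z [-0.    -0.002 -1.   ] F [-2.39 -5.81  1.41] w 0.0151 j [ 0.26  0.33 -0.5   1.87  0.19  0.99 -2.16]
angle 1.042 r 0.0845 Ftan -6.22 Frad 0.85 toolyaw-angle 0.013 spring 9.66
```

step_arm([
  [0.0003,0,0,0,0,-0.0035],
  [0.0003,0,0,0,0,-0.0035],
  [0.0003,0,0,0,0,-0.0035],
  [0,0,0,0,0,0],
])

```text
time: 14.95
ee_pos: [0.5292, 0.0463, 0.0765]
eef_rot: [-0.609, 0.793, -0.0, -0.0]
ft_force: [1.0, -6.2, -0.8]
width: 0.0152
```

step_arm([
  [0.0003,0,0,0,0,-0.0035],
  [0.0003,0,0,0,0,-0.0035],
  [0,0,0,0,0,0],
])

```text
time: 15.25
ee_pos: [0.5292, 0.0462, 0.0765]
eef_rot: [-0.612, 0.791, -0.0, 0.0]
ft_force: [2.8, -5.0, -3.6]
width: 0.0154
```

```bash
python3 -c "
from h import *
arm()"
```

```text
t 15.25 pos [0.5292 0.0462 0.0765] x [-0.25  -0.968 -0.   ] y [-0.968  0.25  -0.001] z [ 0.001 -0.    -1.   ] F [ 2.85 -5.04 -3.58] w 0.0154 j [ 0.27  0.33 -0.51  1.87  0.19  0.99 -2.14]
angle 1.042 r 0.0845 Ftan -4.16 Frad -4.02 toolyaw-angle -0.005 spring 9.66
```

step_arm([
  [0.0003,0,0,0,0,0],
  [0.0003,0,0,0,0,0],
  [0.0003,0,0,0,0,0],
  [0,0,0,0,0,0],
])

```text
time: 15.65
ee_pos: [0.5291, 0.0461, 0.0765]
eef_rot: [-0.612, 0.79, -0.0, 0.001]
ft_force: [4.8, -1.6, -5.7]
width: 0.0152
```

```bash
python3 -c "
from h import *
arm();print(read_state()['torque'])"
```

```text
t 15.65 pos [0.5291 0.0461 0.0765] x [-0.25  -0.968 -0.001] y [-0.968  0.25  -0.001] z [ 0.001  0.001 -1.   ] F [ 4.84 -1.61 -5.67] w 0.0152 j [ 0.27  0.33 -0.51  1.87  0.19  0.99 -2.14]
angle 1.040 r 0.0845 Ftan -0.35 Frad -5.08 toolyaw-angle -0.004 spring 9.65
[-0.45034056 -0.98990268 -0.13549148]
```

step_arm([
  [0,-0.0005,0.0003,0,0,0],
  [0,-0.0005,0.0003,0,0,0],
  [0,0,0,0,0,0],
])

```text
time: 15.95
ee_pos: [0.5292, 0.0461, 0.0764]
eef_rot: [-0.613, 0.79, 0.0, -0.0]
ft_force: [-3.2, -1.0, 5.1]
width: 0.0149
```

```bash
python3 -c "
from h import *
arm();print(read_state()['torque'])"
```

```text
t 15.95 pos [0.5292 0.0461 0.0764] x [-0.249 -0.968 -0.   ] y [-0.968  0.249  0.001] z [-0.001  0.    -1.   ] F [-3.22 -1.04  5.14] w 0.0149 j [ 0.27  0.33 -0.51  1.87  0.19  0.99 -2.14]
angle 1.041 r 0.0845 Ftan -1.81 Frad 2.85 toolyaw-angle -0.005 spring 9.65
[-0.22349779  0.72833578 -0.04968153]
```

step_arm([
  [0.0003,0.0003,-0.0003,0,0,0],
  [0,0,0,0,0,0],
])

```text
time: 16.15
ee_pos: [0.5292, 0.046, 0.0764]
eef_rot: [-0.613, 0.79, 0.0, 0.0]
ft_force: [-0.4, 1.0, 2.7]
width: 0.0154
```

step_arm([
  [0,0,0,0,0,0],
  [0,0,0,0,0,0],
], grip_force=4)

```text
time: 16.35
ee_pos: [0.5292, 0.046, 0.0764]
eef_rot: [-0.613, 0.79, 0.0, 0.0]
ft_force: [-1.6, 3.1, 2.7]
width: 0.0159
```

```bash
python3 -c "
from h import *
arm();print(read_state()['torque'])"
```

```text
t 16.35 pos [0.5292 0.046  0.0764] x [-0.249 -0.968 -0.001] y [-0.968  0.249  0.   ] z [ 0.     0.001 -1.   ] F [-1.59  3.12  2.69] w 0.0159 j [ 0.27  0.33 -0.51  1.87  0.19  0.99 -2.14]
angle 1.039 r 0.0845 Ftan 2.62 Frad 2.32 toolyaw-angle -0.003 spring 9.64
[ 0.70177825  0.18548681 -0.00251952]
```

step_arm([
  [-0.0003,0,0,0,0,0],
  [0,0,0,0,0,0],
  [0,0,0,0,0,0],
  [0,0,0,0,0,0],
  [0,0,0,0,0,0],
  [0,0,0,0,0,0],
], gripper=0.6)

```text
time: 16.95
ee_pos: [0.5293, 0.0454, 0.0762]
eef_rot: [-0.612, 0.791, -0.0, -0.0]
ft_force: [0.6, -0.2, -0.2]
width: 0.0503
```

Run:
```python
from h import *
import cv2
arm(); cv2.imwrite('pics/w2.png',camera('wrist')[:,:,::-1])
```

```text
t 16.95 pos [0.5293 0.0454 0.0762] x [-0.25  -0.968  0.   ] y [-0.968  0.25  -0.   ] z [-0. -0. -1.] F [ 0.65 -0.17 -0.15] w 0.0503 j [ 0.27  0.33 -0.5   1.87  0.19  0.99 -2.14]
angle 1.032 r 0.0842 Ftan -0.00 Frad -0.67 toolyaw-angle 0.005 spring 9.60
```

View pics/w2.png

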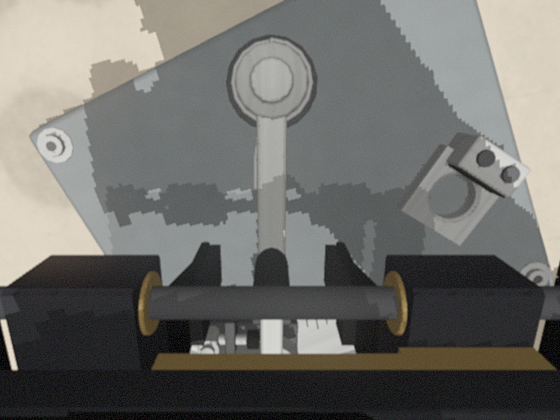

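Run:
```python
from h import *
import cv2
c=get_calibration('wrist'); np.save('w2.npy',c,allow_pickle=True)
im=cv2.imread('pics/w2.png')
print('hub',back(c,[271,79],.061),'nest',back(c,[453,193],.024))
H=np.array([.611,.025,0]);b=.1875+.6
N=H+[-.118*np.cos(b),-.118*np.sin(b),.024];print(N)
ci=np.array([N+[.013*np.cos(t),.013*np.sin(t),0] for t in np.linspace(0,6.28,40)])
cr=cv2.resize(im[120:260,390:540],None,fx=5,fy=5,interpolation=cv2.INTER_CUBIC)
cv2.polylines(cr,[((proj(c,ci)-[390,120]+.5)*5).astype(np.int32)],True,(0,0,255),1)
cv2.imwrite('pics/w2c.png',cr); print((proj(c,N)-[390,120]+.5)*5)
```

```text
hub [0.61097353 0.02451927 0.061     ] nest [ 0.5294298  -0.05898379  0.024     ]
[ 0.52773696 -0.05861379  0.024     ]
[315.90840197 382.53227961]
```

View pics/w2c.png

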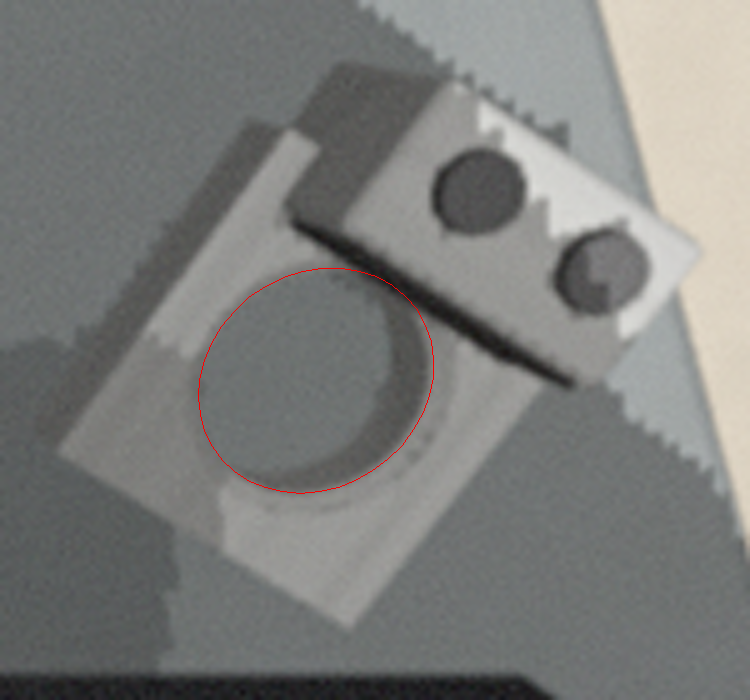

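step_arm([
  [0,0,-0.01,0,0,0],
  [0,0,-0.025,0,0,0],
  [0,0,-0.03,0,0,0],
  [0,0,-0.03,0,0,0],
  [0,0,-0.025,0,0,0],
  [0.0279,-0.0083,0,0,0,0],
  [0.0279,-0.0083,0,0,0,0],
  [0.0279,-0.0083,0,0,0,0],
  [0.0279,-0.0083,0,0,0,0],
  [0.0279,-0.0083,0,0,0,0],
  [0.0279,-0.0083,0,0,0,0],
  [0.0279,-0.0083,0,0,0,0],
], gripper=0.6)

```text
time: 18.2
ee_pos: [0.5367, -0.1593, 0.1972]
eef_rot: [-0.612, 0.791, -0.0, 0.0]
ft_force: [0.1, 0.5, -0.7]
width: 0.0524
```

step_arm([
  [0.0279,-0.0083,0,0,0,0],
  [0.0279,-0.0083,0,0,0,0],
  [0.0279,-0.0083,0,0,0,0],
  [0,0,0,0,0,-0.14],
  [0,0,0,0,0,-0.14],
  [0,0,0,0,0,-0.14],
  [0,0,0,0,0,-0.14],
  [0,0,0,0,0,-0.14],
  [0,0,0,0,0,-0.14],
  [0,0,0,0,0,-0.14],
  [0,0,0,0,0,-0.14],
  [0,0,0,0,0,-0.14],
])

```text
time: 19.4
ee_pos: [0.54, -0.2453, 0.1971]
eef_rot: [0.961, -0.275, 0.0, 0.0]
ft_force: [0.2, -0.1, -0.2]
width: 0.0524
```

step_arm([
  [0,0,0,0,0,-0.14],
  [0,0,0,0,0,-0.14],
  [0,0,0,0,0,-0.14],
  [0,0,0,0,0,-0.14],
  [0,0,0,0,0,-0.14],
  [0,0,0,0,0,-0.14],
  [0,0,0,0,0,-0.14],
  [0,0,0,0,0,-0.14],
  [0,0,0,0,0,-0.14],
  [0,0,0,0,0,0],
  [0,0,0,0,0,0],
])

```text
time: 20.5
ee_pos: [0.5399, -0.2455, 0.1967]
eef_rot: [0.941, 0.339, 0.0, 0.0]
ft_force: [-0.6, -1.2, 0.2]
width: 0.0519
```

Run:
```python
from h import *
import cv2
st(); c=get_calibration('wrist'); cv2.imwrite('pics/w3.png',camera('wrist')[:,:,::-1]); np.save('w3.npy',c,allow_pickle=True)
for q in ([.498,-.204,.052],[.498,-.204,0],[.528,-.0588,.024]): print(proj(c,q))
```

```text
t 20.50 pos [ 0.5399 -0.2455  0.1967] x [0.77  0.638 0.   ] y [ 0.638 -0.77   0.   ] z [ 0. -0. -1.] F [-0.58 -1.22  0.21] w 0.0519 j [ 0.9   0.37 -0.69  1.58  0.24  1.28  0.87]
[265.4981799 123.3690819]
[266.52200754 119.78251016]
[ 4.14098041e+02 -2.01843293e-01]
```

View pics/w3.png

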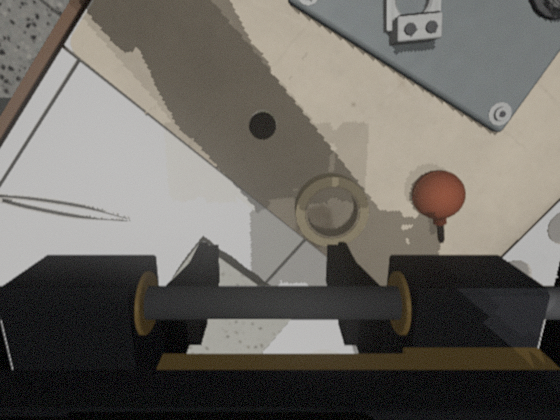

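Run:
```python
from h import *
import cv2
c=np.load('w3.npy',allow_pickle=True).item(); s,R=st()
im=cv2.imread('pics/w3.png'); m=(im.max(2)[105:145,240:285]<45).astype(np.uint8)
n,l,S,C=cv2.connectedComponentsWithStats(m); k=1+np.argmax(S[1:,4]); uv=C[k]+[240,105]; print(uv,S[k])
V=back(c,uv,.052); print(V)
d=R.T@(np.r_[V[:2],.042]-s['ee_pos']); print('tool shift',d)
N=np.array([.528,-.0588]); print('vial->nest world',N-V[:2],'nest pixel-check',back(c,[414,0],.024))
```

```text
t 20.55 pos [ 0.5399 -0.2455  0.1967] x [0.77  0.638 0.   ] y [ 0.638 -0.77   0.   ] z [ 0. -0. -1.] F [0.39 0.64 0.29] w 0.0521 j [ 0.9   0.37 -0.69  1.58  0.24  1.28  0.87]
[261.82111437 124.75073314] [ 10   8  25  26 341]
[ 0.49646812 -0.20663888  0.052     ]
tool shift [-0.00866923 -0.05768431  0.1546318 ]
vial->nest world [0.03153188 0.14783888] nest pixel-check [ 0.528043   -0.05894743  0.024     ]
```

step_arm([
  [-0.0029,-0.0192,0,0,0,0],
  [-0.0029,-0.0193,0,0,0,0],
  [-0.0029,-0.0192,0,0,0,0],
  [0,0,0.03,0,0,-0.095],
  [0,0,0.03,0,0,0],
  [0,0,0.03,0,0,0],
  [0,0,0.03,0,0,0],
  [0,0,0.025,0,0,0],
  [0,0,0.0095,0,0,0],
  [0,0,0,0,0,0],
  [0,0,0,0,0,0],
], gripper=0.6)

```text
time: 21.65
ee_pos: [0.497, -0.2069, 0.0429]
eef_rot: [0.923, 0.385, 0.0, 0.001]
ft_force: [-0.4, -0.8, 0.6]
width: 0.052
```

step_arm([
  [0,0,0,0,0,0],
  [0,0,0,0,0,0],
  [0,0,0,0,0,0],
  [0,0,0,0,0,0],
  [0,0,0,0,0,0],
  [0,0,0,0,0,0],
  [0,0,0,0,0,0],
  [0,0,0,0,0,0],
], gripper=0, grip_force=8)

```text
time: 22.45
ee_pos: [0.4963, -0.2068, 0.0419]
eef_rot: [0.923, 0.385, 0.0, 0.0]
ft_force: [-0.4, 0.5, 2.7]
width: 0.0225
```

```bash
python3 -c "
from h import *
st()"
```

```text
t 22.45 pos [ 0.4963 -0.2068  0.0419] x [ 0.703  0.711 -0.   ] y [ 0.711 -0.703  0.   ] z [ 0. -0. -1.] F [-0.45  0.48  2.74] w 0.0225 j [ 0.89  0.44 -0.68  1.87  0.33  0.95  0.85]
```

step_arm([
  [0,0,-0.01,0,0,0],
  [0,0,-0.02,0,0,0],
  [0,0,-0.03,0,0,0],
  [0,0,-0.02,0,0,0],
  [0.0159,-0.0102,0,0,0,0],
  [0.0159,-0.0102,0,0,0,0],
  [0.0159,-0.0102,0,0,0,0],
  [0.0159,-0.0102,0,0,0,0],
  [0.0159,-0.0102,0,0,0,0],
  [0.016,-0.0102,0,0,0,0],
  [0.016,-0.0102,0,0,0,0],
  [0.016,-0.0102,0,0,0,0],
])

```text
time: 23.65
ee_pos: [0.5278, -0.0578, 0.1223]
eef_rot: [0.923, 0.386, 0.0, 0.0]
ft_force: [0.5, 0.2, -0.7]
width: 0.0226
```

step_arm([
  [0,0,0.02,0,0,0],
  [0,0,0.015,0,0,0],
  [0,0,0,0,0,0],
  [0,0,0,0,0,0],
])

```text
time: 24.05
ee_pos: [0.5275, -0.0591, 0.0868]
eef_rot: [0.923, 0.385, -0.0, -0.0]
ft_force: [0.7, -0.2, 0.1]
width: 0.0224
```

Run:
```python
from h import *
import cv2
s,R=st(); print('tool err to nest',R.T@(np.array([.528,-.0588,.056])-s['ee_pos']))
cv2.imwrite('pics/s4.png',cv2.resize(camera('scene')[150:290,200:360,::-1],None,fx=4.5,fy=4.5,interpolation=cv2.INTER_CUBIC))
```

```text
t 24.05 pos [ 0.5275 -0.0591  0.0868] x [ 0.703  0.711 -0.   ] y [ 0.711 -0.703 -0.001] z [-0.001  0.    -1.   ] F [ 0.72 -0.24  0.08] w 0.0224 j [ 0.69  0.38 -0.77  1.85  0.3   1.04  0.59]
tool err to nest [0.00055301 0.00013411 0.03079311]
```

View pics/s4.png

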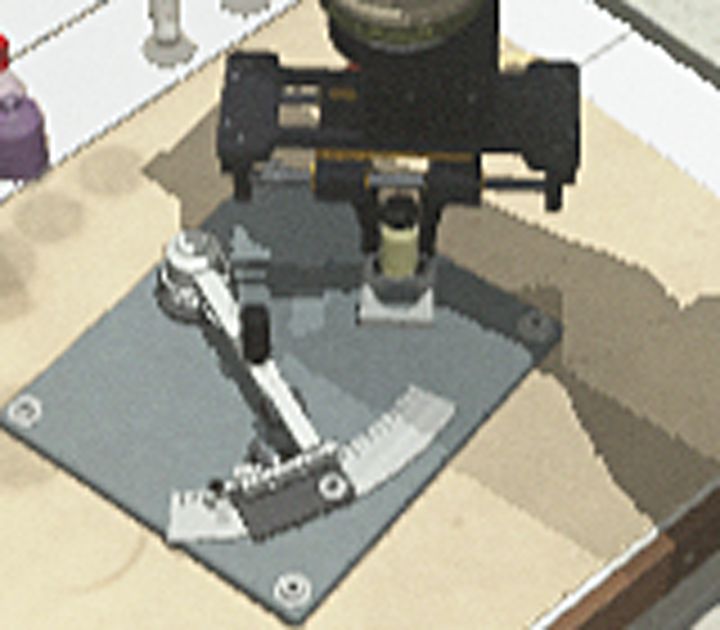

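step_arm([
  [0.0005,0,0.008,0,0,0],
  [0,0,0.008,0,0,0],
  [0,0,0.004,0,0,0],
  [0,0,0,0,0,0],
])

```text
time: 24.5
ee_pos: [0.5276, -0.0583, 0.0659]
eef_rot: [0.923, 0.386, -0.0, -0.0]
ft_force: [0.4, -0.2, -0.3]
width: 0.0226
```

step_arm([
  [0,0,0.002,0,0,0],
  [0,0,0.002,0,0,0],
  [0,0,0,0,0,0],
])

```text
time: 24.8
ee_pos: [0.5281, -0.0583, 0.0626]
eef_rot: [0.923, 0.385, -0.0, -0.0]
ft_force: [0.3, 0.6, -0.5]
width: 0.0228
```

Run:
```python
from h import *
st()
```

```text
t 24.80 pos [ 0.5281 -0.0583  0.0626] x [ 0.703  0.711 -0.   ] y [ 0.711 -0.703 -0.   ] z [-0. -0. -1.] F [ 0.28  0.58 -0.49] w 0.0228 j [ 0.67  0.41 -0.76  1.87  0.34  0.99  0.56]
```

step_arm([
  [0,0,0.002,0,0,0],
  [0,0,0.002,0,0,0],
  [0,0,0.001,0,0,0],
  [0,0,0,0,0,0],
])

```text
time: 25.2
ee_pos: [0.528, -0.0583, 0.0576]
eef_rot: [0.923, 0.386, -0.0, -0.0]
ft_force: [-0.2, 0.0, 0.3]
width: 0.0226
```

step_arm([
  [0,0,0.001,0,0,0],
  [0,0,0.0005,0,0,0],
  [0,0,0,0,0,0],
  [0,0,0,0,0,0],
])

```text
time: 25.6
ee_pos: [0.5281, -0.0583, 0.0563]
eef_rot: [0.923, 0.386, 0.0, 0.0]
ft_force: [1.1, 0.4, 0.0]
width: 0.0227
```

Run:
```python
from h import *
st()
```

```text
t 25.60 pos [ 0.5281 -0.0583  0.0563] x [0.703 0.711 0.   ] y [ 0.711 -0.703  0.   ] z [ 0. -0. -1.] F [1.08 0.36 0.05] w 0.0227 j [ 0.67  0.42 -0.75  1.87  0.34  0.98  0.56]
```

step_arm([
  [0,0,0.0004,0,0,0],
  [0,0,0.0004,0,0,0],
  [0,0,0,0,0,0],
  [0,0,0,0,0,0],
])

```text
time: 26.0
ee_pos: [0.5283, -0.0583, 0.0557]
eef_rot: [0.923, 0.386, 0.0, 0.0]
ft_force: [-0.3, -0.3, 4.7]
width: 0.0225
```

step_arm([
  [0,0,0,0,0,0],
  [0,0,0,0,0,0],
  [0,0,0,0,0,0],
  [0,0,0,0,0,0],
  [0,0,0,0,0,0],
  [0,0,0,0,0,0],
], gripper=0.55)

```text
time: 26.6
ee_pos: [0.5281, -0.0583, 0.0554]
eef_rot: [0.923, 0.386, -0.0, 0.0]
ft_force: [0.7, -0.7, 0.1]
width: 0.0474
```

step_arm([
  [0,0,-0.005,0,0,0],
  [0,0,-0.015,0,0,0],
  [0,0,-0.03,0,0,0],
  [0,0,-0.04,0,0,0],
  [0,0,-0.04,0,0,0],
  [0.02,0.03,0,0,0,0],
  [0.02,0.03,0,0,0,0],
  [0,0,0,0,0,0],
  [0,0,0,0,0,0],
  [0,0,0,0,0,0],
])

```text
time: 27.6
ee_pos: [0.5984, -0.0715, 0.1861]
eef_rot: [0.923, 0.386, 0.0, 0.0]
ft_force: [0.3, 0.7, -0.0]
width: 0.0475
```

Run:
```python
from h import *
import cv2
s,R=st(); c=get_calibration('wrist')
cv2.imwrite('w5.png',camera('wrist')[:,:,::-1]);
a=camera('scene')[150:290,200:360,::-1]
w=cv2.imread('w5.png'); uv=proj(c,np.array([.528,-.0588,.066])); print(uv)
x,y=[int(max(60,v)) for v in uv]; w=w[y-60:y+60,x-60:x+60]
out=np.hstack([cv2.resize(a,(430,376),interpolation=cv2.INTER_CUBIC),cv2.resize(w,(370,376),interpolation=cv2.INTER_CUBIC)])
cv2.imwrite('pics/f5.png',out)
m=cv2.imread('w5.png'); print(back(c,uv,.066), (x-60,y-60))
```

```text
t 27.60 pos [ 0.5984 -0.0715  0.1861] x [0.702 0.712 0.   ] y [ 0.712 -0.702  0.   ] z [ 0.  0. -1.] F [ 0.3   0.7  -0.04] w 0.0475 j [ 0.65  0.43 -0.78  1.56  0.31  1.28  0.62]
[216.22753446 125.11040138]
[ 0.528  -0.0588  0.066 ] (156, 65)
```

View pics/f5.png

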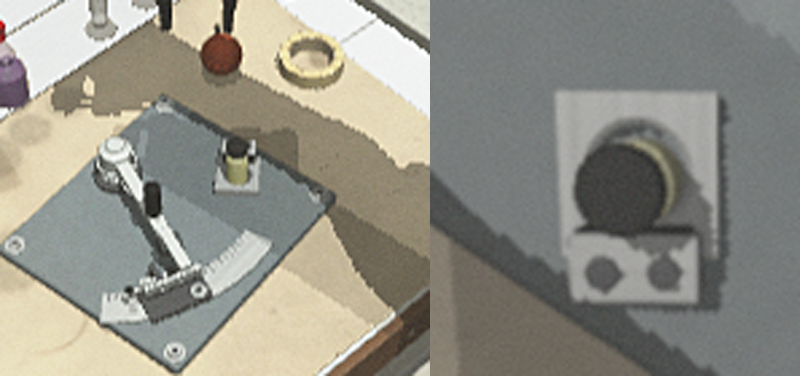

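```bash
python3 -c "
from bench import *
print(close_job())"
```

```text
the job is handed in; nothing more can be done
None
```

The striker arm is cocked on its catch and the vial stands in the nest. I handed the job in at about 28 s of the 59 s allowed; `close_job()` gave no verdict.

- **Cocking:** I drew the arm back by the knob in small steps. It met the buffer at about 1.07 rad, pushing back roughly 4 N over the spring's pull. I eased it forward until it stopped on the hook at about 1.04 rad. The pull at the knob then fell to about zero. I let go with a small forward push of about 2.6 N still on the knob.
- **Hook bump:** The bump as the roller passed the hook was barely above the force noise. I judged the hooking by the buffer contact and by the load passing to the hook.
- **Vial:** I lowered it into the nest with no side force until it touched the floor at the expected height (4.7 N upward), then released it.
- **Last pictures:** The arm was still cocked and the vial upright, its cap within about 1 mm of the nest centre. The tape roll and the bulb looked undisturbed. The box and tweezers were not in that view, but I made no moves near the box and only passed high above the bench on the tweezers' side.

The catch force and joint speed could not be read directly, so those two limits are unchecked.

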